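# Rock the marked locating block out of its nest and hold it clear

## Robot

A 6-joint arm with a two-finger parallel gripper is mounted at the origin on the work surface. World frame = base frame: x ahead of the robot, y to its left, z up, the work surface at z = 0. Lengths are in m, angles in rad, forces in N, time in s.
With the tool pointing down it reaches from about 0.375 to 0.825 m from the base axis. Payload 5.5 kg.
Tool frame: the origin (TCP) lies at the very end of the fingers, on their centre line; the grasp point (between the pads) lies 19 mm behind it; z points along the fingers, y is the line along which they close (so a half turn about z gives the same grasp; the last joint's range is limited). The gripper opens to 85 mm and grips with 20 to 120 N. Pads are 22 mm wide; open, the fingers measure 114 mm over their backs; the gripper's body (76 mm by 85 mm) begins 54 mm behind the grasp point. The pads swing forward as they close: fully open they stand 13 mm farther back than shut.
Start: joints at [-1.215, 0.314, -0.047, 1.21, 0, 1.571], TCP at [0.209, -0.562, 0.231] pointing down, gripper open.
Joint ranges: [-2.67, 2.67], [-0.69, 1.73], [-1.03, 1.25], [-2.08, 2.16], [-1.42, 1.45], [-3.14, 3.14]. Speed limits (rad/s): [2.39, 2.39, 3.01, 3.14, 3.14, 3.14].

## Interface

Orientations are given as a unit quaternion [x, y, z, w].
In Python, from workcell import arm gives the robot as it stands. The module is installed in compiled form; this text tells all that it offers.
- The arm moves only by the shell command python3 -m pendant, which reads ROWS from standard input. ROWS is a JSON list that holds a single list of rows (three levels of brackets), with 1 to 20 rows, each of 5 numbers: the opening from 0.0 (shut) to 1.0 (fully open), then dx, dy, dz in shares of the most that a row can go, 1 being 62.5 mm, then a turn about the tool's z in fractions of the full range, 1 being 4 rad; each row shifts and turns the commanded pose from where the row before left it, along the tool's axes as they then stand; what a row does not reach is not made up. A row lasts 1/8 s, in which the tool goes at most 0.0625 m and 0.188 rad, less where a joint would pass 70% of its speed; a pose out of reach is approached as far as the arm can. The fingers move at their own pace and stop on an object; the grip force is fixed at half the most. Time passes only in rows, so rows that do not move let the fingers close. It prints the time, the measured TCP pose, the force, the opening and the grip force at its end. No shift or turn number may pass 1 either way. Input that does not fit is refused with a message, and nothing moves.
- arm.observe(): the state, without advancing time (a new reading comes with each control period).
- arm.read_camera(name): name is "side" or "top"; returns a dict with "image" (400x640x3 uint8, red, green, blue), "depth" (400x640 float32, m along the optical axis (not along the pixel's ray), 0 where there is no reading), "vertical_fov" (degrees; the focal length in pixels is half the picture's height over the tangent of half this angle, whatever the lens; pixels are square), "cx", "cy" (the principal point, pixels), "k1" (the pictures are not rectified: a ray, as slopes to the right and down, at radius r is drawn at 1 + k1 r^2 times it, then the intrinsics apply), "T" (4x4, takes a point from camera to world coordinates). Camera axes: x right, y down, z forward; pixel columns grow to the right and rows downward; lengths in m; the calibration is good to about 2 mm. A picture is of the moment at which its call begins.
- arm.close_job(): hands the job in; it is judged then, once.
The state is a dict: "t": time; "joint_positions": joint angles; "qd": joint speeds; "tau": joint torques, N m; "tool_pos": TCP position; "eef_rot": TCP orientation; "ft_force": force on the tool from outside, world axes, zero at the start; "ft_torque": the same for the moment, N m; "gripper_width": opening from 0.0 (shut) to 1.0 (fully open); "gripper_force": force on a finger pad.
Only numpy, scipy, OpenCV 4.12 (cv2) and the standard library are available. Lean on these libraries where they do the work, as an engineer would, in place of code of your own. Each camera call takes 0.05 s, during which the arm holds its last target. There are 200 camera calls.

## Task

The cone marker stands in front of one of the three nests: the locating block in that nest is stuck between two stiff sliding cheeks. Rock it side to side so that it pushes first one cheek and then the other back until it comes free, then hold it upright in the gripper just clear, its foot a couple of centimetres above the nest, and finish while still holding it there. Leave the other two blocks seated and everything else on the bench where it is.

Things in the scene. Friction and masses are not known exactly. Their poses are not given: they have to be found in the camera images.
- nest_a: one of three identical nests, fixed; green base 70 x 130 x 8 mm, origin under its centre on the bench, x away from the robot at yaw 0, y along its length. Its block stands at the centre in a groove 8 mm up, between two steel cheeks at +y and -y, tops 50 mm up (all else is lower). Each cheek's nose (underside 42 mm up) reaches 3 mm over the block's shoulder: a straight pull only jams.
- block_a: steel block standing in nest_a, same yaw; 100 mm tall, 0.3-0.6 kg, 24 mm thick in x; origin under its foot, 8 mm above the bench when seated. Foot rounded about x (radius 10 mm); shoulder 30 mm wide in y, 20-30 mm up; above it a plain neck 24 mm wide in y, to grip across y above the cheeks. It rocks about x through the foot's axis, 10 mm up; both cheeks back, it lifts out.
- cheek_a_left (a joint): slide of nest_a's cheek at +y, m: 0 = gripping, 0.0045 = fully out toward +y; over 0.003 its nose is clear of an upright block's shoulder. It yields to about 9 N and stays where pushed. Leaning the block toward +y by 0.15 to 0.25 rad pushes it fully out; leaning one way only does not free the block
- cheek_a_right (a joint): slide of nest_a's cheek at -y, m: 0 = gripping, 0.0045 = fully out toward -y; over 0.003 its nose is clear of an upright block's shoulder. It yields to about 9 N and stays where pushed. Leaning the block toward -y by 0.15 to 0.25 rad pushes it fully out; leaning one way only does not free the block
- nest_b: one of three identical nests, fixed; green base 70 x 130 x 8 mm, origin under its centre on the bench, x away from the robot at yaw 0, y along its length. Its block stands at the centre in a groove 8 mm up, between two steel cheeks at +y and -y, tops 50 mm up (all else is lower). Each cheek's nose (underside 42 mm up) reaches 3 mm over the block's shoulder: a straight pull only jams.
- block_b: steel block standing in nest_b, same yaw; 100 mm tall, 0.3-0.6 kg, 24 mm thick in x; origin under its foot, 8 mm above the bench when seated. Foot rounded about x (radius 10 mm); shoulder 30 mm wide in y, 20-30 mm up; above it a plain neck 24 mm wide in y, to grip across y above the cheeks. It rocks about x through the foot's axis, 10 mm up; both cheeks back, it lifts out.
- cheek_b_left (a joint): slide of nest_b's cheek at +y, m: 0 = gripping, 0.0045 = fully out toward +y; over 0.003 its nose is clear of an upright block's shoulder. It yields to about 9 N and stays where pushed. Leaning the block toward +y by 0.15 to 0.25 rad pushes it fully out; leaning one way only does not free the block
- cheek_b_right (a joint): slide of nest_b's cheek at -y, m: 0 = gripping, 0.0045 = fully out toward -y; over 0.003 its nose is clear of an upright block's shoulder. It yields to about 9 N and stays where pushed. Leaning the block toward -y by 0.15 to 0.25 rad pushes it fully out; leaning one way only does not free the block
- nest_c: one of three identical nests, fixed; green base 70 x 130 x 8 mm, origin under its centre on the bench, x away from the robot at yaw 0, y along its length. Its block stands at the centre in a groove 8 mm up, between two steel cheeks at +y and -y, tops 50 mm up (all else is lower). Each cheek's nose (underside 42 mm up) reaches 3 mm over the block's shoulder: a straight pull only jams.
- block_c: steel block standing in nest_c, same yaw; 100 mm tall, 0.3-0.6 kg, 24 mm thick in x; origin under its foot, 8 mm above the bench when seated. Foot rounded about x (radius 10 mm); shoulder 30 mm wide in y, 20-30 mm up; above it a plain neck 24 mm wide in y, to grip across y above the cheeks. It rocks about x through the foot's axis, 10 mm up; both cheeks back, it lifts out.
- cheek_c_left (a joint): slide of nest_c's cheek at +y, m: 0 = gripping, 0.0045 = fully out toward +y; over 0.003 its nose is clear of an upright block's shoulder. It yields to about 9 N and stays where pushed. Leaning the block toward +y by 0.15 to 0.25 rad pushes it fully out; leaning one way only does not free the block
- cheek_c_right (a joint): slide of nest_c's cheek at -y, m: 0 = gripping, 0.0045 = fully out toward -y; over 0.003 its nose is clear of an upright block's shoulder. It yields to about 9 N and stays where pushed. Leaning the block toward -y by 0.15 to 0.25 rad pushes it fully out; leaning one way only does not free the block
- marker: the cone marker: a steel cone with a small button top, 40 mm across at the foot, 50 mm tall; stands on the bench about 85 mm from the centre of one of the nests, on that nest's side toward the robot; origin at the centre of its underside. It tells which nest is meant: the nearest one
- collar: plain steel ring, 38 mm across, 16 mm tall; stands on the bench about 85 mm from the centre of one of the nests, on that nest's side toward the robot; origin at the centre of its underside; not a marker
- vee: steel vee block 34 x 34 x 26 mm; stands on the bench about 85 mm from the centre of one of the nests, on that nest's side toward the robot; origin at the centre of its underside; not a marker
- driver: screwdriver lying on the bench, near its left edge, origin under its middle; a bystander
- oil: small bottle, 44 mm across, 110 mm tall, left of the nests, origin at its underside; a bystander
- brush: brush lying right of the nests, origin under its middle; a bystander
- spacer: steel cylinder 32 mm across, 30 mm tall, beyond the nests, origin at its underside; a bystander
Mind the look-alikes: they are no part of the job. What is shaped like the block_b but blue, purple or turquoise is not meant.

How it is judged:
By the outcome, as a careful person would: the job done as asked, in the order asked, and still so for the second after the job is handed in, while the arm keeps its last pose, push and grip.
It also fails if it takes over 40 s, if anything falls off the work surface, if the arm or the gripper's body presses on something with over 40 N, if the wrist force passes 120 N, or if a joint passes its speed limit or range.

## Working session

There is one attempt and no reset: what is moved stays moved. The work goes in short steps, Python scripts to look and compute and a shell command to move; the robot and the scene stay as the last step left them, time stands still between calls to the robot, and variables do not carry over. Pictures are saved under pics/ and viewed, at most 10 in all, crops included, and the job is handed in when it is done.

```bash
mkdir -p pics; cat > h.py <<'E'
import numpy as np, cv2, pickle
from workcell import arm
def grab(n,tag):
    c=arm.read_camera(n); cv2.imwrite(f"pics/{tag}.png",c["image"][:,:,::-1]); pickle.dump(c,open(f"{tag}.pkl","wb")); return c
def ray(c,u,v):
    f=200/np.tan(np.radians(c["vertical_fov"])/2)
    K=np.array([[f,0,c["cx"]],[0,f,c["cy"]],[0,0,1.]])
    p=cv2.undistortPoints(np.array([[[u,v]]],float),K,np.array([c["k1"],0,0,0.]))[0,0]
    return np.array([p[0],p[1],1.])
def pt(c,u,v):  # by depth
    r=ray(c,u,v); z=np.median(c["depth"][int(v)-1:int(v)+2,int(u)-1:int(u)+2])
    return (c["T"]@np.r_[r*z,1])[:3]
def onz(c,u,v,z):
    d=c["T"][:3,:3]@ray(c,u,v); o=c["T"][:3,3]; return o+d*(z-o[2])/d[2]
E
python3 - <<'E'
from h import *
for n in("top","side"):
    c=grab(n,n+"0"); print(n,c["vertical_fov"],c["cx"],c["cy"],c["k1"],c["T"].round(3).tolist())
o=arm.observe(); print(o["tool_pos"],o["eef_rot"],o["ft_force"])
E
```

```text
top 49.36300986814103 311.70913898051987 196.680815090877 0.03673684142730028 [[0.007, -0.998, 0.064, 0.436], [-1.0, -0.006, 0.016, -0.025], [-0.016, -0.064, -0.998, 1.51], [0.0, 0.0, 0.0, 1.0]]
side 51.05625013239165 320.43846360369236 201.21619202703783 0.03292105714700987 [[-0.925, -0.288, 0.248, 0.278], [-0.38, 0.683, -0.624, 0.675], [0.01, -0.672, -0.741, 0.895], [0.0, 0.0, 0.0, 1.0]]
[ 0.20884068 -0.56192308  0.23052257] [ 9.84211883e-01  1.76992560e-01 -1.29940648e-04 -7.65036697e-04] [ 0.91471454  0.9163288  -0.45400618]
```

View pics/top0.png

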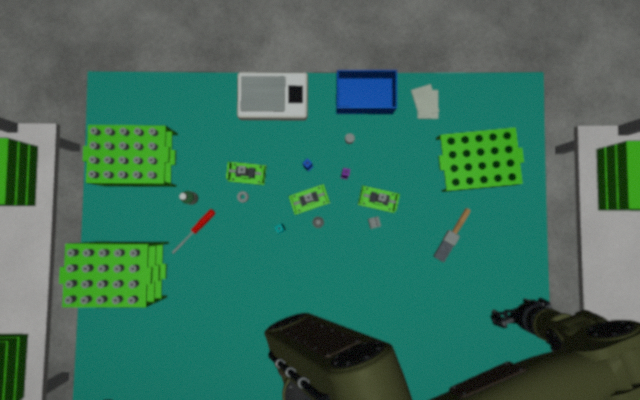

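View pics/side0.png

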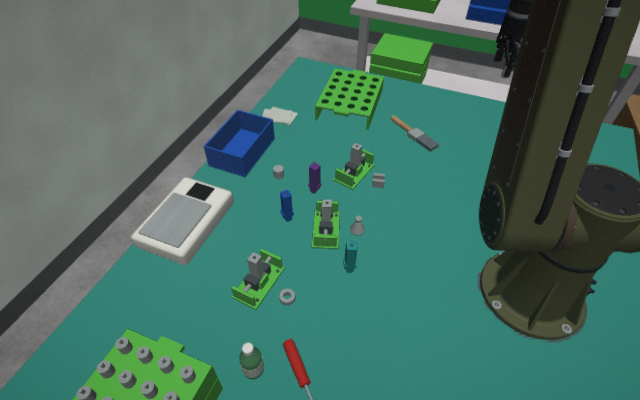

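Both views agree. In the side view the cone is at (358,226), beside the middle nest at (326,222). In the top view it is at (318,222), with the nest at (309,199). The collar is by the left nest and the vee by the right one. I'll enlarge both views of the middle nest.

```bash
python3 - <<'E'
from h import *
t=pickle.load(open("top0.pkl","rb"));s=pickle.load(open("side0.pkl","rb"))
a=cv2.resize(t["image"][170:240,265:345],None,fx=9,fy=8.0,interpolation=2)[:,:,::-1]
a=cv2.resize(t["image"][172:232,270:350],None,fx=10,fy=10,interpolation=2)[:,:,::-1]
b=cv2.resize(s["image"][190:260,285:375],None,fx=8,fy=8,interpolation=2)[:,:,::-1]
cv2.imwrite("pics/tc.png",a);cv2.imwrite("pics/sc.png",b)
E
```

```text
(no output)
```

View pics/tc.png

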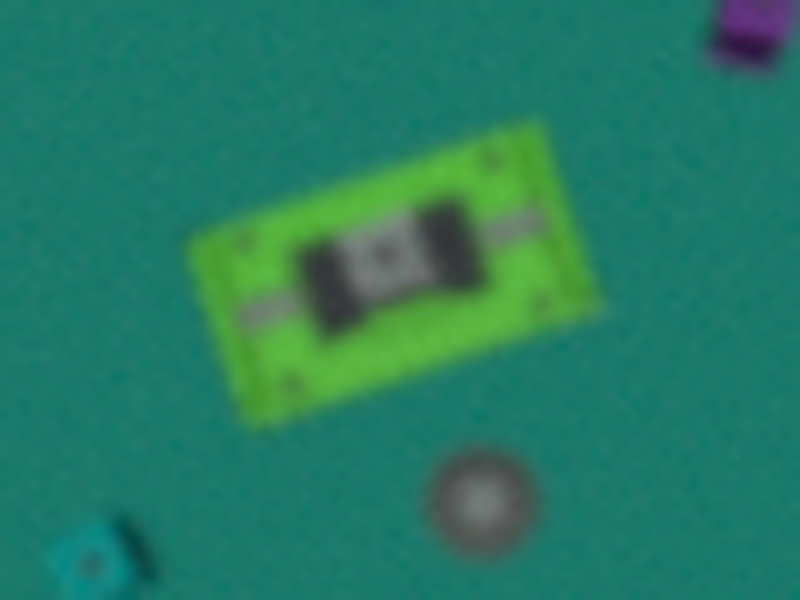

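View pics/sc.png

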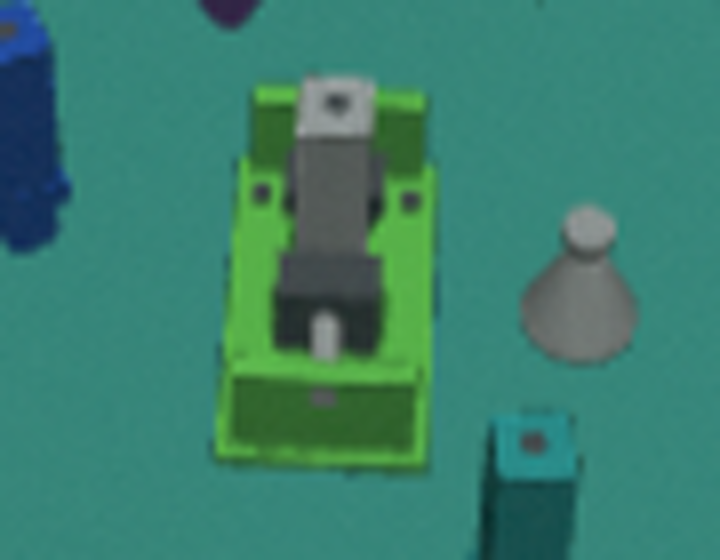

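The top crop shows the block's top hole at crop (385,256) and the base corners at (190,240), (535,120), (605,305) and (255,425). The side crop shows the same hole at (336,103), and the cone confirms the middle nest. Next I'll triangulate.

```bash
cat > tri.py <<'E'
from h import *
def tri(c1,p1,c2,p2):
    o1,o2=c1["T"][:3,3],c2["T"][:3,3]; d1=c1["T"][:3,:3]@ray(c1,*p1); d2=c2["T"][:3,:3]@ray(c2,*p2)
    s,t=np.linalg.lstsq(np.c_[d1,-d2],o2-o1,rcond=None)[0]; a,b=o1+s*d1,o2+t*d2
    return (a+b)/2,np.linalg.norm(a-b)
E
python3 - <<'E'
from tri import *
t=pickle.load(open("top0.pkl","rb"));s=pickle.load(open("side0.pkl","rb"))
T=lambda x,y:(270+x/10-.45,172+y/10-.45); S=lambda x,y:(285+x/8-.44,190+y/8-.44)
print("block top",tri(t,T(385,256),s,S(336,103)))
print("depth",pt(t,*T(385,256)),pt(s,*S(336,103)))
print("cone top",tri(t,T(484,500),s,S(590,225)))
q=[onz(t,*T(*p),0.012) for p in((190,240),(535,120),(605,305),(255,425))]
print(np.round(q,4),np.mean(q,0))
for a,b in((1,0),(2,3)):
    d=q[b]-q[a]; print("yaw of y",np.degrees(np.arctan2(-d[0],d[1])),np.linalg.norm(d))
for a,b in((3,0),(2,1)):
    d=q[b]-q[a]; print("yaw of x",np.degrees(np.arctan2(d[1],d[0])),np.linalg.norm(d))
# slots line (cheek rods) and green mask
im=t["image"].astype(int); m=((im[:,:,1]>im[:,:,2]+60)).astype(np.uint8); m[:172]=0;m[232:]=0;m[:,:280]=0;m[:,340:]=0
r=cv2.minAreaRect(cv2.findNonZero(m)); print(r); B=[onz(t,*p,.015) for p in cv2.boxPoints(r)]; print(np.round(B,4),np.mean(B,0))
for nm,p in dict(teal=T(90,565),purple=T(755,15)).items(): print(nm,pt(t,*p))
ms=((s["image"].astype(int)[:,:,1]>s["image"].astype(int)[:,:,2]+40))
# block top face by depth in top view
P=np.array([pt(t,u,v) for u in range(300,318) for v in range(188,208)]);k=P[:,2]>.095; print("topface",k.sum(),P[k].mean(0))
E
```

```text
block top (array([0.52470688, 0.01001243, 0.10872388]), np.float64(0.0010153461693762373))
depth [0.52420638 0.00986636 0.10890941] [0.52573509 0.00869772 0.10703704]
cone top (array([ 0.44652398, -0.02240103,  0.0493626 ]), np.float64(0.000514342169711963))
[[ 0.5354  0.0797  0.012 ]
 [ 0.5777 -0.0392  0.012 ]
 [ 0.5139 -0.0636  0.012 ]
 [ 0.4718  0.0566  0.012 ]] [0.52470588 0.00835811 0.012     ]
yaw of y 19.58184910904167 0.1261502954985201
yaw of y 19.310482105267585 0.12740079732770893
yaw of x 19.91829454374952 0.06773965731458272
yaw of x 20.96224577933562 0.06836172813720989
((308.8500061035156, 199.0499725341797), (20.23857879638672, 37.631103515625), 71.56504821777344)
[[ 0.5357  0.0821  0.015 ]
 [ 0.5776 -0.0407  0.015 ]
 [ 0.5115 -0.0631  0.015 ]
 [ 0.4698  0.0593  0.015 ]] [0.52366166 0.0094038  0.015     ]
teal [0.42405608 0.10449146 0.10280035]
purple [ 0.60392633 -0.10963061  0.10124054]
topface 54 [0.5241242  0.01020736 0.10645837]
```

The block's top measures z = 0.108, which matches the text. Its centre is about (0.5245, 0.0095) and the yaw about 19.5°. The tool's y axis is already nearly aligned. I'll cross over at height with the gripper half open.

Units first: shifts go in shares of 62.5 mm and turns go in shares of 4 rad. So 0.041 m is 0.656, -0.0355 m is -0.568, 0.015 rad is 0.0038.

```bash
echo '[[[0.55,0.656,-0.568,0,0],[0.55,0.656,-0.568,0,0],[0.55,0.656,-0.568,0,0],[0.55,0.656,-0.568,0,0],[0.55,0.656,-0.568,0,0],[0.55,0.656,-0.568,0,0],[0.55,0.656,-0.568,0,0],[0.55,0.656,-0.568,0,0],[0.55,0.656,-0.568,0,0],[0.55,0.656,-0.568,0,0],[0.55,0.656,-0.568,0,0],[0.55,0.656,-0.568,0,0.0038],[0.55,0,0,0,0]]]' | python3 -m pendant
cat > w.py <<'E'
from h import *
from scipy.spatial.transform import Rotation as R
o=arm.observe(); r=R.from_quat(o["eef_rot"]); M=r.as_matrix()
yaw=np.degrees(np.arctan2(M[1,0],M[0,0]))
print("t",round(o["t"],2),"p",o["tool_pos"].round(4),"yaw",yaw.round(2),"zaxis",M[:,2].round(3),"F",np.round(o["ft_force"],1),"w",np.round(o["gripper_width"],3),o["gripper_force"],"q",np.round(o["joint_positions"],2))
print("to go tool axes",(M.T@(np.array([.5245,.0095,.060])-o["tool_pos"])).round(4), "turn",np.radians(yaw-19.5).round(3))
E
python3 w.py
```

```text
t: 1.72
tool_pos: [0.5228, 0.0113, 0.2307]
eef_rot: [0.985, 0.172, -0.0, -0.0]
ft_force: [0.1, -0.6, 0.3]
gripper_width: 0.548
gripper_force: 0.0
t 1.73 p [0.5228 0.0113 0.2307] yaw 19.81 zaxis [-0.     0.001 -1.   ] F [ 0.1 -0.6  0.3] w 0.548 0.0 q [ 0.02  0.17 -0.23  1.17  0.    2.82]
to go tool axes [0.001  0.0023 0.1707] turn 0.005
```

Converted, 0.04 m is 0.64, 0.03 m is 0.48, 0.005 rad is 0.0013.

```bash
echo '[[[0.55,0.016,0.032,0.64,0.0013],[0.55,0,0,0.64,0],[0.55,0,0,0.48,0],[0.55,0,0,0.4,0],[0.55,0,0,0.32,0],[0.55,0,0,0.224,0],[0.55,0,0,0,0]]]' | python3 -m pendant
python3 - <<'E'
from h import *
exec(open("w.py").read())
s=grab("side","side1"); t=grab("top","top1")
cv2.imwrite("pics/s1.png",cv2.resize(s["image"][150:270,250:400],None,fx=5,fy=5,interpolation=2)[:,:,::-1])
E
```

```text
t: 2.6
tool_pos: [0.5222, 0.0062, 0.0614]
eef_rot: [0.986, 0.167, -0.001, -0.0]
ft_force: [0.3, -0.3, 1.0]
gripper_width: 0.549
gripper_force: 0.0
t 2.6 p [0.5222 0.0062 0.0614] yaw 19.2 zaxis [-0.002 -0.    -1.   ] F [ 0.3 -0.3  1. ] w 0.549 0.0 q [ 0.01  0.3  -0.47  0.79 -0.    2.82]
to go tool axes [ 0.0032 -0.0024  0.0014] turn -0.005
```

View pics/s1.png

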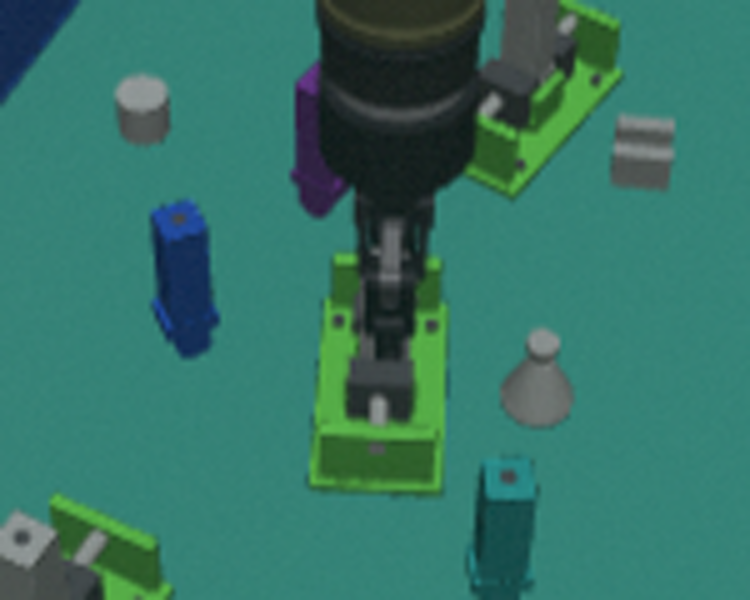

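The fingers straddle the neck, and the tool is about 3 mm off in x. I'll correct that and approach contact toward nest +y, which is tool -y.

Converted, -0.005 m is -0.08, -0.004 m is -0.064.

```bash
echo '[[[0.55,0.048,-0.08,0,0],[0.55,0,-0.064,0,0],[0.55,0,-0.048,0,0],[0.55,0,0,0,0]]]' | python3 -m pendant | grep -E "pos|force"; python3 w.py;  echo '[[[0.55,0,-0.032,0,0],[0.55,0,-0.016,0,0],[0.55,0,0,0,0]]]' | python3 -m pendant| grep -E "pos|force"; python3 w.py
```

```text
tool_pos: [0.5222, 0.0194, 0.0624]
ft_force: [-0.6, -0.8, 0.7]
gripper_force: 0.0
t 3.2 p [0.5222 0.0194 0.0624] yaw 19.27 zaxis [ 0. -0. -1.] F [-0.6 -0.8  0.7] w 0.547 0.0 q [ 0.04  0.3  -0.48  0.79 -0.    2.84]
to go tool axes [-0.0011  0.0101  0.0024] turn -0.004
tool_pos: [0.5212, 0.0219, 0.0622]
ft_force: [-0.3, -0.3, -0.5]
gripper_force: 0.0
t 3.58 p [0.5212 0.0219 0.0622] yaw 19.24 zaxis [-0. -0. -1.] F [-0.3 -0.3 -0.5] w 0.55 0.0 q [ 0.04  0.3  -0.48  0.79 -0.    2.85]
to go tool axes [-0.001   0.0128  0.0022] turn -0.005
```

Converted, -0.002 m is -0.032.

```bash
for i in 1; do echo '[[[0.55,0,-0.032,0,0],[0.55,0,0,0,0]]]' | python3 -m pendant >/dev/null; python3 w.py; echo '[[[0.55,0,-0.032,0,0],[0.55,0,0,0,0]]]' | python3 -m pendant>/dev/null; python3 w.py; echo '[[[0.55,0,-0.032,0,0],[0.55,0,0,0,0]]]' | python3 -m pendant>/dev/null; python3 w.py; done
```

```text
t 3.83 p [0.5209 0.0232 0.0625] yaw 19.22 zaxis [ 0.001 -0.001 -1.   ] F [ 0.8 -4.1  0.4] w 0.55 1.5605971589684486 q [ 0.05  0.3  -0.48  0.79 -0.    2.85]
to go tool axes [-0.0012  0.0141  0.0025] turn -0.005
t 4.08 p [0.5208 0.0242 0.0628] yaw 19.2 zaxis [ 0.002 -0.003 -1.   ] F [ 1.4 -7.   2.7] w 0.55 3.4142735763452947 q [ 0.05  0.3  -0.48  0.79 -0.    2.86]
to go tool axes [-0.0013  0.0151  0.0028] turn -0.005
t 4.33 p [0.5205 0.0256 0.063 ] yaw 19.18 zaxis [ 0.002 -0.004 -1.   ] F [ 1.6 -9.   3.5] w 0.549 4.104354316368699 q [ 0.05  0.3  -0.48  0.79 -0.    2.86]
to go tool axes [-0.0015  0.0165  0.0031] turn -0.006
```

Contact came at an offset of about 13 mm and the cheek is yielding at about 9 N. I'll push on.

```bash
echo '[[[0.55,0,-0.032,0,0],[0.55,0,-0.032,0,0],[0.55,0,0,0,0]]]' | python3 -m pendant >/dev/null; python3 w.py; echo '[[[0.55,0,-0.032,0,0],[0.55,0,0,0,0]]]' | python3 -m pendant>/dev/null; python3 w.py; echo '[[[0.55,0,-0.016,0,0],[0.55,0,0,0,0]]]' | python3 -m pendant>/dev/null; python3 w.py
```

```text
t 4.7 p [0.5196 0.0292 0.0634] yaw 19.17 zaxis [ 0.003 -0.005 -1.   ] F [ 1.2 -8.7  5.3] w 0.555 4.6520064800279215 q [ 0.06  0.3  -0.48  0.79 -0.01  2.87]
to go tool axes [-0.0019  0.0202  0.0035] turn -0.006
t 4.95 p [0.5194 0.0303 0.0638] yaw 19.15 zaxis [ 0.004 -0.007 -1.   ] F [  1.7 -11.2   8.1] w 0.549 6.085943011566997 q [ 0.06  0.29 -0.48  0.79 -0.01  2.87]
to go tool axes [-0.002   0.0213  0.0039] turn -0.006
t 5.2 p [0.5194 0.0306 0.064 ] yaw 19.13 zaxis [ 0.005 -0.008 -1.   ] F [  2.5 -12.7   9.8] w 0.549 7.103490082081407 q [ 0.06  0.29 -0.48  0.79 -0.01  2.87]
to go tool axes [-0.0021  0.0216  0.0042] turn -0.007
```

Converted, -0.002 m is -0.032.

```bash
echo '[[[0.55,0,-0.032,0,0],[0.55,0,-0.032,0,0],[0.55,0,0,0,0]]]' | python3 -m pendant>/dev/null; python3 - <<'E'
from h import *
exec(open("w.py").read())
s=grab("side","side2")
cv2.imwrite("pics/s2.png",cv2.resize(s["image"][190:255,295:370],None,fx=9,fy=9,interpolation=2)[:,:,::-1])
E
```

```text
t 5.58 p [0.5191 0.0316 0.0643] yaw 19.04 zaxis [ 0.007 -0.014 -1.   ] F [  4.1 -21.5   8.5] w 0.548 11.792007874499859 q [ 0.07  0.29 -0.49  0.79 -0.01  2.88]
to go tool axes [-0.0021  0.0226  0.0046] turn -0.008
```

View pics/s2.png

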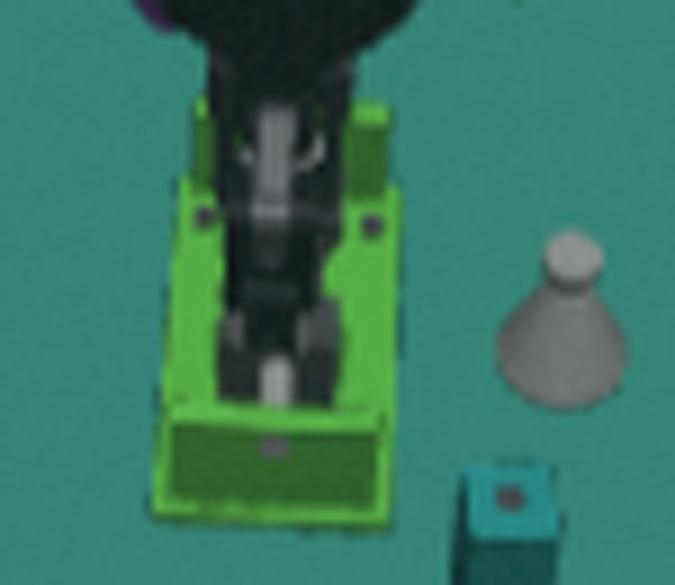

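The near cheek has moved out to the plate at crop (275,400). Force jumped to 21 N with hardly any travel, so it is at its stop. Now I'll rock it the other way, toward tool +y.

Converted, 0.008 m is 0.128, 0.003 m is 0.048.

```bash
echo '[[[0.55,-0.032,0.128,0,0],[0.55,0,0.128,0,0],[0.55,0,0.128,0,0],[0.55,0,0.096,0,0],[0.55,0,0.064,0,0],[0.55,0,0.048,0,0],[0.55,0,0,0,0]]]' | python3 -m pendant>/dev/null; python3 w.py; echo '[[[0.55,0,0.032,0,0],[0.55,0,0.032,0,0],[0.55,0,0,0,0]]]' | python3 -m pendant>/dev/null; python3 w.py;  echo '[[[0.55,0,0.032,0,0],[0.55,0,0,0,0]]]' | python3 -m pendant>/dev/null; python3 w.py
```

```text
t 6.5 p [0.5259 0.0022 0.0622] yaw 19.23 zaxis [-0.  0. -1.] F [-0.3  0.1 -0.1] w 0.548 0.0665058963932097 q [ 0.    0.31 -0.47  0.8   0.    2.81]
to go tool axes [ 0.001  -0.0073  0.0022] turn -0.005
t 6.88 p [ 0.5271 -0.0008  0.0624] yaw 19.26 zaxis [-0.     0.001 -1.   ] F [-1.9  3.2  1.4] w 0.552 1.8675919622182846 q [-0.    0.31 -0.46  0.8   0.    2.8 ]
to go tool axes [ 0.0009 -0.0106  0.0024] turn -0.004
t 7.12 p [ 0.5275 -0.0018  0.0625] yaw 19.29 zaxis [-0.001  0.004 -1.   ] F [-3.   6.3  4.1] w 0.549 3.715929016470909 q [-0.01  0.31 -0.46  0.8   0.    2.8 ]
to go tool axes [ 0.0009 -0.0116  0.0025] turn -0.004
```

Converted, 0.002 m is 0.032.

```bash
echo '[[[0.55,0,0.032,0,0],[0.55,0,0.032,0,0],[0.55,0,0.032,0,0],[0.55,0,0,0,0]]]' | python3 -m pendant>/dev/null; python3 w.py; echo '[[[0.55,0,0.032,0,0],[0.55,0,0,0,0]]]' | python3 -m pendant>/dev/null; python3 w.py;  echo '[[[0.55,0,0.032,0,0],[0.55,0,0,0,0]]]' | python3 -m pendant>/dev/null; python3 w.py; echo '[[[0.55,0,0.032,0,0],[0.55,0,0,0,0]]]' | python3 -m pendant>/dev/null; python3 w.py
```

```text
t 7.62 p [ 0.5296 -0.0067  0.0631] yaw 19.31 zaxis [-0.     0.005 -1.   ] F [-5.5  9.2  9.3] w 0.552 5.4376595467329025 q [-0.02  0.31 -0.46  0.8   0.01  2.79]
to go tool axes [ 0.0005 -0.017   0.0032] turn -0.003
t 7.88 p [ 0.5298 -0.0073  0.0631] yaw 19.35 zaxis [-0.001  0.008 -1.   ] F [-6.2 13.  12. ] w 0.553 7.727577159203065 q [-0.02  0.31 -0.46  0.8   0.01  2.79]
to go tool axes [ 0.0005 -0.0176  0.0032] turn -0.003
t 8.12 p [ 0.53   -0.0077  0.0632] yaw 19.39 zaxis [-0.002  0.011 -1.   ] F [-8.  16.7 14.2] w 0.55 10.332901224901434 q [-0.02  0.32 -0.45  0.8   0.01  2.78]
to go tool axes [ 0.0005 -0.018   0.0034] turn -0.002
t 8.38 p [ 0.5303 -0.0083  0.0635] yaw 19.43 zaxis [-0.002  0.014 -1.   ] F [-9.8 21.9 19.6] w 0.554 12.958799597108737 q [-0.02  0.32 -0.45  0.8   0.01  2.78]
to go tool axes [ 0.0005 -0.0186  0.0038] turn -0.001
```

The second cheek is at its stop too, with the same travel of about 9.5 mm. I'll centre the tool at offset +2 and close.

Converted, -0.008 m is -0.128, -0.007 m is -0.112.

```bash
echo '[[[0.55,0,-0.128,0,0],[0.55,0,-0.128,0,0],[0.55,0,-0.112,0,0],[0.55,0,-0.048,0,0],[0.55,0,0,0,0]]]' | python3 -m pendant>/dev/null; python3 w.py; 
```

```text
t 9.0 p [0.5233 0.0098 0.0622] yaw 19.25 zaxis [-0. -0. -1.] F [-0.2 -0.3 -0.2] w 0.553 0.0 q [ 0.02  0.3  -0.47  0.79 -0.    2.82]
to go tool axes [0.001  0.0007 0.0022] turn -0.004
```

Converted, -0.001 m is -0.016.

```bash
echo '[[[0.45,0,-0.016,0,0],[0.38,0,0,0,0],[0.33,0,0,0,0],[0.2,0,0,0,0],[0.2,0,0,0,0],[0.2,0,0,0,0],[0.2,0,0,0,0],[0.2,0,0,0,0]]]' | python3 -m pendant; python3 - <<'E'
from h import *
exec(open("w.py").read())
s=grab("side","side3")
cv2.imwrite("pics/s3.png",cv2.resize(s["image"][190:255,295:370],None,fx=9,fy=9,interpolation=2)[:,:,::-1])
E
```

```text
t: 10.0
tool_pos: [0.5231, 0.0109, 0.0624]
eef_rot: [0.986, 0.167, 0.0, -0.0]
ft_force: [-1.1, 1.0, 3.2]
gripper_width: 0.273
gripper_force: 58.6
t 10.0 p [0.5231 0.0109 0.0624] yaw 19.24 zaxis [ 0.  0. -1.] F [-1.1  1.   3.2] w 0.273 58.61568510532379 q [ 0.02  0.3  -0.47  0.79  0.    2.83]
to go tool axes [0.0009 0.0018 0.0024] turn -0.004
```

View pics/s3.png

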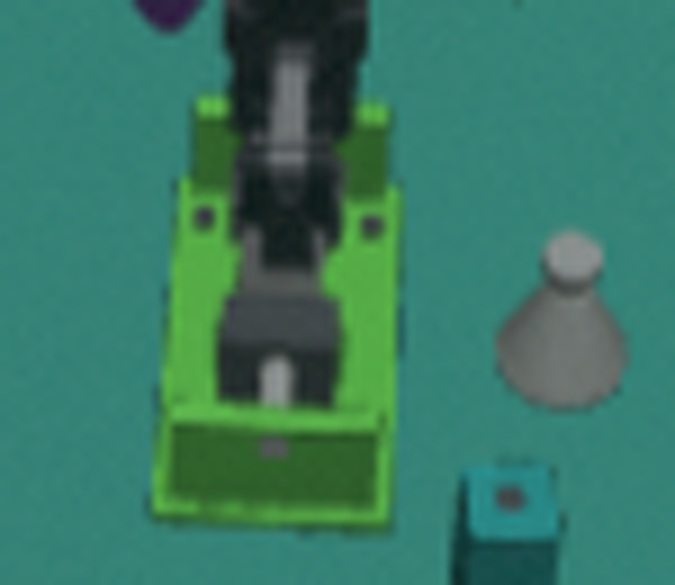

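The gripper is at 23 mm, which fits the 24 mm neck, so the block is held upright, and the near cheek is still out at crop (275,400). I'll lift gently and watch the force.

Converted, -0.003 m is -0.048.

```bash
echo '[[[0.2,0,0,-0.048,0],[0.2,0,0,-0.048,0],[0.2,0,0,0,0]]]' | python3 -m pendant>/dev/null; python3 w.py;echo '[[[0.2,0,0,-0.064,0],[0.2,0,0,-0.064,0],[0.2,0,0,0,0]]]' | python3 -m pendant>/dev/null; python3 w.py
```

```text
t 10.43 p [0.5231 0.0107 0.0683] yaw 19.24 zaxis [ 0. -0. -1.] F [ 0.5 -0.5 -3.7] w 0.273 58.774067759513855 q [ 0.02  0.3  -0.47  0.81 -0.    2.83]
to go tool axes [0.0009 0.0016 0.0083] turn -0.005
t 10.8 p [0.5234 0.0108 0.0768] yaw 19.24 zaxis [ 0.001  0.    -1.   ] F [ 0.3  0.1 -1.9] w 0.276 58.797158002853394 q [ 0.02  0.29 -0.46  0.82  0.    2.83]
to go tool axes [0.0005 0.0016 0.0168] turn -0.005
```

The force stays near the block's weight and the shoulder is past the noses. I'll raise it until the foot is about 2 cm above the nest's top.

Converted, -0.01 m is -0.16, -0.008 m is -0.128.

```bash
echo '[[[0.2,0,0,-0.128,0],[0.2,0,0,-0.16,0],[0.2,0,0,-0.16,0],[0.2,0,0,-0.16,0],[0.2,0,0,-0.096,0],[0.2,0,0,0,0],[0.2,0,0,0,0],[0.2,0,0,0,0]]]' | python3 -m pendant>/dev/null; python3 - <<'E'
from h import *
exec(open("w.py").read())
s=grab("side","side4"); t=grab("top","top4")
cv2.imwrite("pics/s4.png",cv2.resize(s["image"][140:270,240:400],None,fx=4.5,fy=4.5,interpolation=2)[:,:,::-1])
E
```

```text
t 11.8 p [0.5226 0.0108 0.1198] yaw 19.24 zaxis [-0.001 -0.    -1.   ] F [-1.1  0.5 -3.5] w 0.274 58.84227454662323 q [ 0.02  0.24 -0.4   0.92  0.    2.83]
to go tool axes [0.0014 0.0019 0.0598] turn -0.005
```

View pics/s4.png

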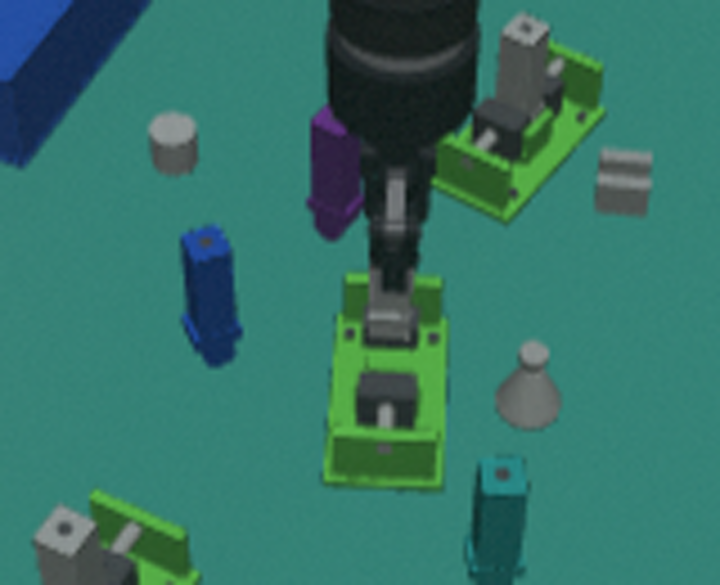

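The picture shows the block upright in the gripper, with its shoulder and foot at crop (390,325). The foot is about 16 mm above the cheek tops. The cone, the neighbouring blocks and the other nests have not moved, so I'm handing in.

```bash
python3 -c "
from workcell import arm
print(arm.close_job())"
```

```text
the job is handed in; nothing more can be done
None
```

I rocked the middle nest's block (the one by the cone) free, and the gripper is holding it upright with its foot about 16 mm above the cheek tops (taking "above the nest" to mean above those). Nothing else on the bench was touched, and the job was handed in at about 12 s.

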